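Open the painting bureau and set out the red ink

TASK

Get the table-top bureau ready for painting lanterns: pull both wooden supports all the way out by their brass knobs, and only then swing the slanted front flap over by its steel rail and lower it gently, without letting it drop, until it lies level on them. Finally stand the ink jar with the red band upright in the middle of the round black pad on the lowered flap. Do not drop the jar or tip it over, and do not disturb the black-banded jar or the white bowl.

Things in the scene. Friction and masses are not known exactly. Their poses are not given: they have to be found in the camera images.
- bureau: Fixed table-top bureau of light wood, 274 mm wide, 210 mm deep, 211 mm high, with a slanted front. Origin on the table under the middle of the front (hinge) line; its x axis points into the bureau, away from the person using it, y to the left, z up. The case front is at x = 0, the sides at y = +-137 mm. The case top runs from x = 55 mm to 205 mm at z = 211 mm.
- flap_hinge (a point): Middle of the flap's hinge line, 100 mm above the table; the line runs along the bureau's y axis.
- flap (a joint): Front flap, a board 262 mm wide, 14 mm thick, reaching 113 mm from the hinge line. 0 = closed, leaning back 0.35 rad past vertical and held so by its weight; 0.35 = vertical; 1.92 = level, toward the robot; limit 2.5. 0.32 kg, lightly damped: it falls to either side of vertical, and slams if let go over 8 degrees above level. It is meant to rest only on both pulled-out supports.
- flap_rail (a point): Middle of the round steel pull rail along the flap's free edge: 10 mm in diameter, 130 mm clear between its two brackets, parallel to the hinge line, 154 mm from it, with a gap of 36 mm between rail and board. The rail turns easily between gripper pads, so it can be held from above all through the arc.
- flap_pad (a point): Centre of the outer face of the round black rubber pad (70 mm in diameter, 3 mm thick) on the flap's inner side, 62 mm from the hinge line. Hidden while the flap is closed; on the lowered flap it faces up, 110 mm above the table.
- support_left (a joint): Left support (seen from the robot; bureau y = +110 mm), a dark wooden bar 22 mm wide, 24 mm high, that slides straight out of the front along the bureau's -x. 0 = in, 0.09 m = fully out (stop); friction about 1.5 N plus some damping. Its top is 92 mm above the table, just under the lowered flap.
- support_right (a joint): Right support, the same at bureau y = -110 mm.
- support_left_knob (a point): Middle of the brass knob on the left support's end: a round head 18 mm in diameter and 32 mm long, its axis along the slide, on a 10 mm stem; 80 mm above the table and 60 mm in front of the case front when the support is in. It moves with the support. The closed flap rises behind it.
- support_right_knob (a point): The same point of the right support's knob.
- ink_red: Small round ink jar with a red band and pale screw cap, 46 mm in diameter, 57 mm high, about 0.12 kg. Origin at the centre of its underside, z up. It stands on the table left or right of the bureau.
- ink_black: The other ink jar, with a black band, 50 mm in diameter, 62 mm high; it stands on the other side. Leave it alone. Origin at the centre of its underside.
- paste_bowl: White bowl, 95 mm in diameter, 42 mm high, at the left. Leave it alone. Origin at the centre of its underside.
Not all that is in view belongs to the job. What is shaped like the ink_red but pink or purple is not meant.

How it is judged:
On the way, in this order (a step that is already met when the one before it is completed fails the run):
1. both supports are fully out while the flap is still up (value of joint each of support_left, support_right above 0.08 m and value of joint flap below 0.6 rad), for 0.1 s.
2. the flap lies level on the pulled-out supports (value of joint each of support_left, support_right above 0.08 m and value of joint flap between 1.86 and 2 rad), for 0.2 s.
3. the red jar stands on the pad of the lowered flap (value of joint flap between 1.86 and 2 rad and distance between ink_red and flap_pad below 0.02 m and angle between ink_red's own z axis and vertical below 0.1 rad), for 0.2 s.
At the end, for the whole second after the job is handed in: Both supports are out by more than 80 of their 90 mm, the flap lies level on them (flap joint 1.86 to 2.0 rad), and the red jar stands upright (within 0.1 rad), at rest, its underside's centre within 20 mm of the pad's centre (all of step 3 and value of joint each of support_left, support_right above 0.08 m and linear speed of ink_red below 0.02 m/s); the robot touches nothing.
It fails at once if the flap is brought more than half way down while a support is still in (value of joint flap above 1.1 rad and value of joint any of support_left, support_right below 0.07 m).
It fails at once if the flap is let drop or slammed (it turns faster than 3 rad/s) (velocity of joint flap above 3 rad/s).
It fails at once if the red jar tips over (angle between ink_red's own z axis and vertical above 0.8 rad).
It fails at once if the red jar is dropped from more than about 25 mm (linear speed of ink_red above 0.7 m/s and contact force between the fingers and ink_red below 0.1 N).
It fails at once if the black jar or the bowl is moved by more than 30 mm (distance of any of ink_black, paste_bowl from where it was at the start of the episode above 0.03 m).
It also fails if it takes over 72 s, if anything falls off the work surface, if the arm or the gripper's body presses on something with over 40 N, if the wrist force passes 120 N, or if a joint passes its speed limit or range.

ROBOT

A 6-joint arm with a two-finger parallel gripper is mounted at the origin on a cart in front of the work surface, level with it; the furniture and walls round the work are solid. World frame = base frame: x ahead of the robot, y to its left, z up, the work surface at z = 0. Lengths are in m, angles in rad, forces in N, time in s.
With the tool pointing down it reaches from about 0.275 to 0.85 m from the base axis. Payload 19 kg.
Tool frame: the origin (TCP) lies on the centre line of the jaws, within the pads' length; the fingertips stand 14 mm ahead of it and the grasp point (between the pads) lies 5 mm behind it; z points along the fingers, y is the line along which they close (so a half turn about z gives the same grasp; the last joint's range is limited). The gripper opens to 85 mm and grips with 20 to 120 N. Pads are 22 mm wide; open, the fingers measure 114 mm over their backs; the gripper's body (76 mm by 85 mm) begins 54 mm behind the grasp point. The pads swing forward as they close: fully open they stand 13 mm farther back than shut.
Start: joints at [1.027, 0.15, 1.437, -0, 1.554, -0.134], TCP at [0.229, 0.527, 0.245] pointing down, gripper open.
Joint ranges: [-2.8, 2.8], [-0.68, 2.1], [0.12, 2.68], [-1.39, 4.53], [0.16, 2.79], [-2.81, 2.81]. Speed limits (rad/s): [1.89, 1.89, 2.22, 3.01, 3.01, 3.01].

INTERFACE

Orientations are given as a unit quaternion [w, x, y, z].
In Python, from workcell import readout, viewer, order gives the robot as it stands.
- The arm moves only by the shell command python3 -m crank 'ROWS' [OPENING]. ROWS is JSON, a list of rows, each an object with "linear": the shift along the world's x, y, z in cm, a list of three; "angular": the turn, a rotation vector about the world's x, y, z in rad, a list of three. In form: [{"linear": [dx, dy, dz], "angular": [wx, wy, wz]}, ...]. A call has 1 to 10 rows; each row shifts and turns the commanded pose from where the row before left it; what a row does not reach is not made up. A row lasts 1/12 s, in which the tool goes at most 41.7 mm and 7.16 degrees, less where a joint would pass 70% of its speed; a pose out of reach is approached as far as the arm can. A call is refused whole if a number of a shift passes 4.17 or a number of a turn 0.125, either way. A call with a gripper value outside its range is refused whole. OPENING is the opening in per cent of the stroke, from 0 (shut) to 100 (fully open), set as the call begins (- or left out, the last holds). The fingers move at their own pace and stop on an object; the grip force is fixed at half the most. Time passes only in rows, so rows that do not move let the fingers close. It gives the time, the measured TCP pose, the force, the opening and the grip force at its end, in the units of the state.
- readout.state(): the state, without advancing time (a new reading comes with each control period).
- viewer.read_camera(name): name is "scene" or "top" or "wrist"; returns a dict with "pixels" (480x640x3 uint8, red, green, blue), "z_map" (480x640 float32, m along the optical axis (not along the pixel's ray), 0 where there is no reading), "camera_matrix" (3x3 intrinsics, pixels), "distortion" ([k1, k2, p1, p2, k3] as OpenCV has them; the pictures are not rectified), "rvec" (rotation vector, rad) and "tvec" (3), from world to camera coordinates, as OpenCV has them. Camera axes: x right, y down, z forward; pixel columns grow to the right and rows downward; lengths in m; the calibration is good to about 2 mm. A picture is of the moment at which its call begins.
- order.hand_in(): hands the job in; it is judged then, once.
The state is a dict: "t": time; "q": joint angles; "dq": joint speeds; "effort": joint torques, N m; "tool_pos": TCP position; "ee_rot": TCP orientation; "contact_force": force on the tool from outside, world axes, zero at the start; "moment": the same for the moment, N m; "gripper_width": finger opening in m; "grip_force": force on a finger pad.
Only numpy, scipy, OpenCV 4.12 (cv2) and the standard library are available. Lean on these libraries where they do the work, as an engineer would, in place of code of your own. Each camera call takes 0.05 s, during which the arm holds its last target. There are 200 camera calls.

## Working session

There is one attempt and no reset: what is moved stays moved. The work goes in short steps, Python scripts to look and compute and a shell command to move; the robot and the scene stay as the last step left them, time stands still between calls to the robot, and variables do not carry over. Pictures are saved under pics/ and viewed, at most 10 in all, crops included, and the job is handed in when it is done.

```bash
mkdir -p pics
cat > h.py <<'E'
import numpy as np, cv2
from workcell import readout, viewer, order
def cam(n):
    c=viewer.read_camera(n); c['R']=cv2.Rodrigues(np.array(c['rvec'],float))[0]; c['t']=np.array(c['tvec'],float).reshape(3); return c
def save(c,f): cv2.imwrite('pics/'+f,c['pixels'][:,:,::-1])
def ray(c,uv):
    p=cv2.undistortPoints(np.array(uv,float).reshape(-1,1,2),np.array(c['camera_matrix'],float),np.array(c['distortion'],float)).reshape(-1,2)
    d=np.c_[p,np.ones(len(p))]
    return -c['R'].T@c['t'], d@c['R']
def onplane(c,uv,z):
    o,d=ray(c,uv); return o+d*((z-o[2])/d[:,2])[:,None]
def cloud(c):
    v,u=np.mgrid[0:480,0:640]; o,d=ray(c,np.c_[u.ravel(),v.ravel()])
    return (o+d*c['z_map'].ravel()[:,None]).reshape(480,640,3)
E
python3 - <<'E'
from h import *
s=readout.state(); print({k:np.round(v,3) for k,v in s.items()})
for n in('scene','top'):
    c=cam(n); save(c,n+'0.png'); np.savez('/tmp/'+n,**c); print(n,np.round(-c['R'].T@c['t'],3), (c['z_map']>0).mean())
E
```

```text
{'t': np.float64(0.0), 'q': array([ 1.027,  0.151,  1.438,  0.   ,  1.554, -0.134]), 'dq': array([-0.   ,  0.001,  0.001, -0.001, -0.   , -0.   ]), 'effort': array([-0.0000e+00, -7.1306e+01, -5.7087e+01, -0.0000e+00,  9.0000e-03,
       -0.0000e+00]), 'tool_pos': array([0.229, 0.527, 0.245]), 'ee_rot': array([-0.   ,  0.203,  0.979, -0.001]), 'contact_force': array([ 0.071, -0.62 ,  0.289]), 'moment': array([ 0.012, -0.009,  0.002]), 'grip_force': np.float64(0.0), 'gripper_width': np.float64(0.086)}
scene [-0.065 -0.812  0.668] 0.9953938802083333
top [0.439 0.041 1.512] 0.9960319010416666
```

```bash
ls .
```

```text
h.py
pics
```

View pics/scene0.png

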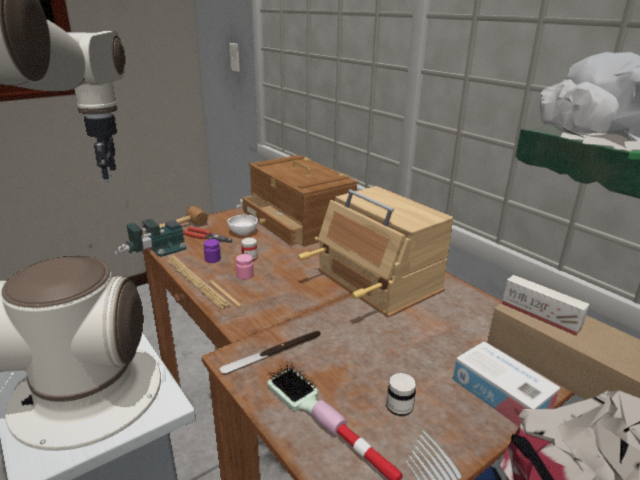

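View pics/top0.png

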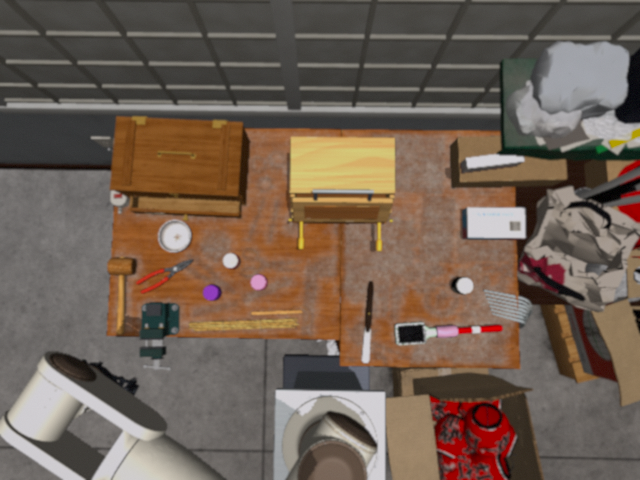

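The scene view shows the bureau with knobs near (312,254) and (370,290), and the red-banded jar at (249,248). In the top view the knobs are near (301,235) and (379,235), the rail is at (342,193), the red jar's cap at (231,261), the bowl at (174,236), and the black jar at (464,285).

Run:
```python
from h import *
c=dict(np.load('/tmp/top.npz')); P=cloud(c)
# case top plane
m=(P[...,2]>.203)&(P[...,2]<.218); m[:, :285]=0; m[:,400:]=0; m[:130]=0;m[205:]=0
k=cv2.connectedComponentsWithStats(m.astype(np.uint8)); i=1+np.argmax(k[2][1:,4]); pts=P[k[1]==i]
r=cv2.minAreaRect((pts[:,:2]*1000).astype(np.float32)); print('casetop',r,np.round(cv2.boxPoints(r)),pts[:,2].mean())
hsv=cv2.cvtColor(c['pixels'],cv2.COLOR_RGB2HSV)
for name,(u0,u1,v0,v1) in dict(L=(290,312,222,256),R=(369,391,222,256)).items():
    s=(hsv[v0:v1,u0:u1,0]>18)&(hsv[v0:v1,u0:u1,0]<35)&(hsv[v0:v1,u0:u1,1]>130)&(hsv[v0:v1,u0:u1,2]>120)
    v,u=np.nonzero(s); q=onplane(c,np.c_[u+u0,v+v0],.085)
    x=q[:,0]; print(name,s.sum(),'min/max',q.min(0).round(4),q.max(0).round(4),'head y',np.median(q[x<x.min()+.03][:,1]).round(4))
    z=P[v0:v1,u0:u1][s]; print(np.percentile(z[:,2],[10,50,90]).round(3))
# rail: highest points in front of top
b=P[170:215,290:400].reshape(-1,3); b=b[b[:,2]>.222]; print('above top',len(b),b.min(0).round(3),b.max(0).round(3),b.mean(0).round(4))
for n,(u,v,h) in dict(red=(231,261,.057),black=(464,285,.062),bowl=(174,236,.042)).items():
    w=P[v-22:v+22,u-22:u+22].reshape(-1,3); w=w[(w[:,2]>h-.012)&(w[:,2]<h+.01)]
    print(n,len(w),((w.min(0)+w.max(0))/2).round(4),(w.max(0)-w.min(0)).round(3))
# refine casetop edges by ray
```

```text
casetop ((765.65966796875, -21.882568359375), (151.69839477539062, 274.32647705078125), 0.32679253816604614) [[ 689.  115.]
 [ 691. -159.]
 [ 842. -159.]
 [ 841.  116.]] 0.21148487121271695
L 132 min/max [0.553  0.0811 0.085 ] [0.6298 0.0956 0.085 ] head y 0.0894
[0.003 0.085 0.09 ]
R 136 min/max [ 0.5505 -0.1384  0.085 ] [ 0.6327 -0.1243  0.085 ] head y -0.1328
[0.071 0.086 0.09 ]
above top 294 [ 0.439 -0.098  0.222] [0.694 0.054 1.512] [ 0.6685 -0.0189  0.3368]
red 188 [0.4998 0.268  0.0542] [0.082 0.086 0.018]
black 224 [ 0.4592 -0.3783  0.0604] [0.045 0.049 0.021]
bowl 246 [0.6003 0.4584 0.041 ] [0.111 0.098 0.022]
```

```bash
python3 - <<'E'
from h import *
c=dict(np.load('/tmp/top.npz')); P=cloud(c)
b=P[170:215,290:400].reshape(-1,3); b=b[(b[:,2]>.232)&(b[:,2]<.3)]; print('rail',len(b),b.min(0).round(3),b.max(0).round(3),np.median(b,0).round(4))
hsv=cv2.cvtColor(c['pixels'],cv2.COLOR_RGB2HSV)
w=P[248:274,218:244].reshape(-1,3); w=w[(w[:,2]>.05)&(w[:,2]<.065)]
print('red',len(w),((w.min(0)+w.max(0))/2).round(4),(w.max(0)-w.min(0)).round(3),w.mean(0).round(4))
w=P[270:296,246:272].reshape(-1,3); w=w[(w[:,2]>.04)&(w[:,2]<.09)]; print('pink',w.mean(0).round(3))
w=P[280:306,200:224].reshape(-1,3); w=w[(w[:,2]>.04)&(w[:,2]<.09)]; print('purple',w.mean(0).round(3))
E
A='{"linear":[2.14,-2.74,0],"angular":[0,0,0.0511]}'
python3 -m crank '[{"linear":[2.14,-2.74,0],"angular":[0,0,0.0511]},{"linear":[2.14,-2.74,0],"angular":[0,0,0.0511]},{"linear":[2.14,-2.74,0],"angular":[0,0,0.0511]},{"linear":[2.14,-2.74,0],"angular":[0,0,0.0511]},{"linear":[2.14,-2.74,0],"angular":[0,0,0.0511]},{"linear":[2.14,-2.74,0],"angular":[0,0,0.0511]},{"linear":[2.14,-2.74,0],"angular":[0,0,0.0511]},{"linear":[2.14,-2.74,0],"angular":[0,0,0.0511]}]' 60
```

```text
rail 254 [ 0.679 -0.098  0.236] [0.694 0.054 0.256] [ 0.6866 -0.0234  0.2482]
red 174 [0.5207 0.2896 0.0567] [0.04  0.042 0.013] [0.5199 0.2901 0.0566]
pink [0.459 0.208 0.056]
purple [0.428 0.342 0.055]
t: 0.77
tool_pos: [0.4009, 0.3066, 0.2451]
ee_rot: [-0.0, -0.001, 1.0, -0.0]
contact_force: [0.4, 1.1, 0.4]
gripper_width: 0.0514
grip_force: 0.0
```

```bash
python3 -m crank '[{"linear":[2.14,-2.72,0],"angular":[0,0,0]},{"linear":[2.14,-2.72,0],"angular":[0,0,0]},{"linear":[2.14,-2.72,0],"angular":[0,0,0]},{"linear":[2.14,-2.72,0],"angular":[0,0,0]},{"linear":[2.14,-2.72,0],"angular":[0,0,0]},{"linear":[2.14,-2.72,0],"angular":[0,0,0]},{"linear":[2.14,-2.72,0],"angular":[0,0,0]},{"linear":[2.14,-2.72,0],"angular":[0,0,0]},{"linear":[0,0,0],"angular":[0,0,0]},{"linear":[0,0,0],"angular":[0,0,0]}]'
python3 - <<'E'
from h import *
c=cam('wrist'); save(c,'w1.png'); P=cloud(c)
hsv=cv2.cvtColor(c['pixels'],cv2.COLOR_RGB2HSV)
s=(hsv[...,0]>18)&(hsv[...,0]<35)&(hsv[...,1]>130)&(hsv[...,2]>120)&(P[...,2]>.06)&(P[...,2]<.1)&(P[...,0]<.62)
q=P[s]; print(s.sum(), q.min(0).round(3),q.max(0).round(3),np.median(q,0).round(3))
E
```

```text
t: 1.6
tool_pos: [0.572, 0.0891, 0.2444]
ee_rot: [-0.001, 0.002, 1.0, -0.0]
contact_force: [-0.2, 0.5, 0.1]
gripper_width: 0.0511
grip_force: 0.0
1290 [ 0.552 -0.136  0.075] [0.62  0.096 0.089] [0.577 0.086 0.083]
```

View pics/w1.png

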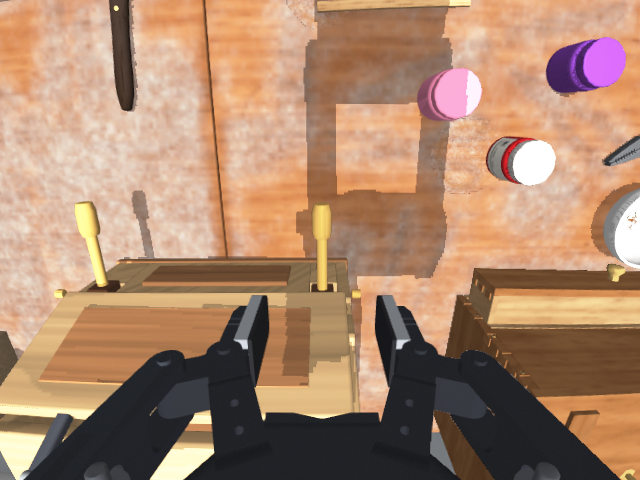

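The wrist view shows the left knob at (322,222), between the finger lines but ahead of them in the picture, and the right knob at (88,218). The head's centre is near x=0.569, y=0.088.

```bash
python3 -m crank '[{"linear":[-0.1,-0.1,-3],"angular":[0,0,0]},{"linear":[-0.1,0,-3],"angular":[0,0,0]},{"linear":[0,0,-3],"angular":[0,0,0]},{"linear":[0,0,-3],"angular":[0,0,0]},{"linear":[0,0,-2.5],"angular":[0,0,0]},{"linear":[0,0,-1.5],"angular":[0,0,0]},{"linear":[0,0,-0.8],"angular":[0,0,0]},{"linear":[0,0,0],"angular":[0,0,0]}]'
python3 -m crank '[{"linear":[0,0,0],"angular":[0,0,0]},{"linear":[0,0,0],"angular":[0,0,0]},{"linear":[0,0,0],"angular":[0,0,0]},{"linear":[0,0,0],"angular":[0,0,0]},{"linear":[0,0,0],"angular":[0,0,0]},{"linear":[0,0,0],"angular":[0,0,0]}]' 0
```

```text
t: 2.32
tool_pos: [0.5684, 0.0904, 0.0759]
ee_rot: [-0.001, -0.0, 1.0, -0.0]
contact_force: [-0.1, 1.0, -0.2]
gripper_width: 0.0514
grip_force: 0.0
t: 2.82
tool_pos: [0.5703, 0.0889, 0.0789]
ee_rot: [0.001, 0.001, 1.0, -0.001]
contact_force: [-0.2, -5.9, 5.8]
gripper_width: 0.0158
grip_force: 58.6
```

```bash
python3 -m crank '[{"linear":[-0.5,0,0],"angular":[0,0,0]},{"linear":[-1,0,0],"angular":[0,0,0]},{"linear":[-1,0,0],"angular":[0,0,0]},{"linear":[-1,0,0],"angular":[0,0,0]},{"linear":[-1,0,0],"angular":[0,0,0]},{"linear":[-1,0,0],"angular":[0,0,0]},{"linear":[-1,0,0],"angular":[0,0,0]},{"linear":[-1,0,0],"angular":[0,0,0]},{"linear":[-0.8,0,0],"angular":[0,0,0]}]'
python3 -m crank '[{"linear":[-0.4,0,0],"angular":[0,0,0]},{"linear":[-0.3,0,0],"angular":[0,0,0]},{"linear":[0,0,0],"angular":[0,0,0]},{"linear":[0,0,0],"angular":[0,0,0]}]'
```

```text
t: 3.57
tool_pos: [0.487, 0.0886, 0.0789]
ee_rot: [0.002, 0.001, 1.0, -0.001]
contact_force: [2.7, -11.4, 5.3]
gripper_width: 0.0161
grip_force: 58.9
t: 3.9
tool_pos: [0.4842, 0.0885, 0.0793]
ee_rot: [0.006, 0.001, 1.0, -0.001]
contact_force: [40.7, -9.3, -21.4]
gripper_width: 0.0159
grip_force: 60.9
```

```bash
python3 -m crank '[{"linear":[0.2,0,0],"angular":[0,0,0]},{"linear":[0,0,0],"angular":[0,0,0]},{"linear":[0,0,0],"angular":[0,0,0]},{"linear":[0,0,0],"angular":[0,0,0]},{"linear":[0,0,1],"angular":[0,0,0]},{"linear":[0,0,3],"angular":[0,0,0]},{"linear":[0,0,3],"angular":[0,0,0]},{"linear":[0,-2,3],"angular":[0,0,0]},{"linear":[1,-2.5,2],"angular":[0,0,0]},{"linear":[1,-2.5,0],"angular":[0,0,0]}]' 60
python3 -m crank '[{"linear":[1,-2.5,0],"angular":[0,0,0]},{"linear":[1,-2.5,0],"angular":[0,0,0]},{"linear":[1,-2.5,0],"angular":[0,0,0]},{"linear":[1,-2.5,0],"angular":[0,0,0]},{"linear":[1,-2.5,0],"angular":[0,0,0]},{"linear":[1,-2.5,0],"angular":[0,0,0]},{"linear":[0.8,0,0],"angular":[0,0,0]},{"linear":[0,0,0],"angular":[0,0,0]}]'
python3 - <<'E'
from h import *
c=cam('top'); 
P=cloud(c); hsv=cv2.cvtColor(c['pixels'],cv2.COLOR_RGB2HSV)
s=(hsv[...,0]>18)&(hsv[...,0]<35)&(hsv[...,1]>130)&(hsv[...,2]>120); s[:222]=0; s[270:]=0; s[:,:290]=0; s[:,310:]=0
v,u=np.nonzero(s); q=onplane(c,np.c_[u,v],.085); print(len(q),q.min(0).round(4),q.max(0).round(4))
E
```

```text
t: 4.73
tool_pos: [0.5028, 0.019, 0.203]
ee_rot: [0.004, -0.0, 1.0, -0.0]
contact_force: [1.5, 0.3, -0.7]
gripper_width: 0.0509
grip_force: 0.0
t: 5.4
tool_pos: [0.5702, -0.1314, 0.1976]
ee_rot: [0.0, 0.001, 1.0, 0.0]
contact_force: [-0.2, 1.3, 0.6]
gripper_width: 0.0515
grip_force: 0.0
87 [0.4966 0.08   0.085 ] [0.5531 0.0941 0.085 ]
```

```bash
python3 -m crank '[{"linear":[-0.1,-0.1,-3],"angular":[0,0,0]},{"linear":[-0.1,0,-3],"angular":[0,0,0]},{"linear":[0,0,-2.5],"angular":[0,0,0]},{"linear":[0,0,-1.8],"angular":[0,0,0]},{"linear":[0,0,-1],"angular":[0,0,0]},{"linear":[0,0,-0.7],"angular":[0,0,0]},{"linear":[0,0,0],"angular":[0,0,0]}]'
python3 -m crank '[{"linear":[0,0,0],"angular":[0,0,0]},{"linear":[0,0,0],"angular":[0,0,0]},{"linear":[0,0,0],"angular":[0,0,0]},{"linear":[0,0,0],"angular":[0,0,0]},{"linear":[0,0,0],"angular":[0,0,0]},{"linear":[0,0,0],"angular":[0,0,0]}]' 0
python3 - <<'E'
from h import *
c=cam('top'); 
P=cloud(c); hsv=cv2.cvtColor(c['pixels'],cv2.COLOR_RGB2HSV)
s=(hsv[...,0]>18)&(hsv[...,0]<35)&(hsv[...,1]>130)&(hsv[...,2]>120); s[:222]=0; s[300:]=0; s[:,:290]=0; s[:,310:]=0
v,u=np.nonzero(s); q=onplane(c,np.c_[u,v],.085); q=q[q[:,0]<.58];print(len(q),q.min(0).round(4),q.max(0).round(4)); print(np.sort(np.unique(v)))
E
```

```text
t: 6.03
tool_pos: [0.5672, -0.1308, 0.0769]
ee_rot: [-0.0, 0.0, 1.0, 0.0]
contact_force: [-0.1, 0.1, -0.0]
gripper_width: 0.0515
grip_force: 0.0
t: 6.53
tool_pos: [0.5681, -0.1313, 0.0786]
ee_rot: [0.001, 0.0, 1.0, -0.0]
contact_force: [-0.8, 3.9, 7.2]
gripper_width: 0.0158
grip_force: 58.5
140 [0.4688 0.0797 0.085 ] [0.5531 0.0941 0.085 ]
[249 250 251 252 253 254 255 256 257 258 259 260 261 262 263 264 265 266
 267 268 269 270 271 272 273 274 275 276 277 278 279]
```

```bash
python3 -m crank '[{"linear":[-0.5,0,0],"angular":[0,0,0]},{"linear":[-1,0,0],"angular":[0,0,0]},{"linear":[-1,0,0],"angular":[0,0,0]},{"linear":[-1,0,0],"angular":[0,0,0]},{"linear":[-1,0,0],"angular":[0,0,0]},{"linear":[-1,0,0],"angular":[0,0,0]},{"linear":[-1,0,0],"angular":[0,0,0]},{"linear":[-1,0,0],"angular":[0,0,0]},{"linear":[-0.8,0,0],"angular":[0,0,0]}]'
python3 -m crank '[{"linear":[-0.4,0,0],"angular":[0,0,0]},{"linear":[-0.3,0,0],"angular":[0,0,0]},{"linear":[0,0,0],"angular":[0,0,0]},{"linear":[0,0,0],"angular":[0,0,0]}]'
python3 -m crank '[{"linear":[0.2,0,0],"angular":[0,0,0]},{"linear":[0,0,0],"angular":[0,0,0]},{"linear":[0,0,0],"angular":[0,0,0]},{"linear":[0,0,0],"angular":[0,0,0]},{"linear":[0,0,1],"angular":[0,0,0]},{"linear":[0,0,3],"angular":[0,0,0]},{"linear":[0,0,3],"angular":[0,0,0]},{"linear":[0,1.4,3],"angular":[0,0,0]},{"linear":[0,2,4],"angular":[0,0,0]},{"linear":[0,2,4],"angular":[0,0,0]}]' 60
python3 -m crank '[{"linear":[0,2,3],"angular":[0,0,0]},{"linear":[0,2,1],"angular":[0,0,0]},{"linear":[0,1.5,0],"angular":[0,0,0]},{"linear":[0,0,0],"angular":[0,0,0]},{"linear":[0,0,0],"angular":[0,0,0]}]'
python3 - <<'E'
from h import *
c=cam('wrist'); save(c,'w2.png'); np.savez('/tmp/w2',**c); P=cloud(c)
hsv=cv2.cvtColor(c['pixels'],cv2.COLOR_RGB2HSV)
s=(hsv[...,0]>18)&(hsv[...,0]<35)&(hsv[...,1]>130)&(hsv[...,2]>120)&(P[...,2]>.06)&(P[...,2]<.1)&(P[...,0]<.62)
for k in (P[...,1]>0,P[...,1]<-.05):
  q=P[s&k]; print(len(q), q.min(0).round(3),q.max(0).round(3),np.median(q,0).round(3))
E
```

```text
t: 7.33
tool_pos: [0.486, -0.1318, 0.079]
ee_rot: [0.003, 0.001, 1.0, -0.001]
contact_force: [87.1, 5.9, -19.2]
gripper_width: 0.0159
grip_force: 58.9
t: 7.67
tool_pos: [0.4827, -0.1318, 0.0799]
ee_rot: [0.007, 0.001, 1.0, -0.001]
contact_force: [43.3, 6.4, -9.4]
gripper_width: 0.0156
grip_force: 58.8
t: 8.5
tool_pos: [0.4786, -0.0797, 0.2541]
ee_rot: [-0.0, 0.001, 1.0, -0.0]
contact_force: [0.1, -0.6, 0.1]
gripper_width: 0.0511
grip_force: 0.0
t: 8.92
tool_pos: [0.4792, -0.0248, 0.2924]
ee_rot: [0.0, -0.0, 1.0, -0.0]
contact_force: [-0.5, -0.5, 0.1]
gripper_width: 0.0513
grip_force: 0.0
791 [0.47  0.078 0.077] [0.554 0.095 0.089] [0.498 0.086 0.084]
208 [ 0.471 -0.139  0.073] [ 0.556 -0.123  0.087] [ 0.494 -0.127  0.082]
```

View pics/w2.png

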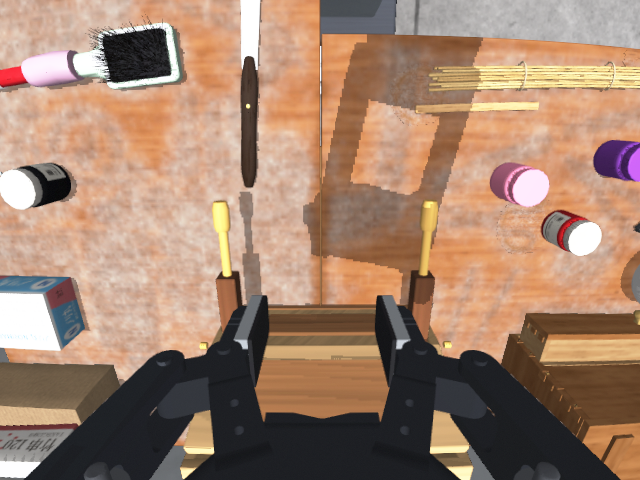

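The wrist view shows both dark support bars out, with knobs at (222,215) and (429,215). The knob tips (x≈0.47) are about 165 mm ahead of the case front, so both are at their stops.

```bash
python3 -c "
from h import *
print(np.round(readout.state()['q'],3))"
```

```text
[-0.213 -0.062  1.565 -0.     1.638 -1.784]
```

```bash
python3 -m crank '[{"linear":[0,0,1],"angular":[0,0,-0.1208]},{"linear":[0,0,1],"angular":[0,0,-0.1208]},{"linear":[1.5,0,0],"angular":[0,0,-0.1208]},{"linear":[1.5,0,0],"angular":[0,0,-0.1208]},{"linear":[1.8,0,0],"angular":[0,0,-0.1208]},{"linear":[1.8,0,0],"angular":[0,0,-0.1208]},{"linear":[1.8,0,0],"angular":[0,0,-0.1208]},{"linear":[1.8,0,0],"angular":[0,0,-0.1208]},{"linear":[1.8,0,0],"angular":[0,0,-0.1208]},{"linear":[1.8,0,0],"angular":[0,0,-0.1208]}]' 60
python3 -m crank '[{"linear":[1.8,0.1,0],"angular":[0,0,-0.1208]},{"linear":[1.8,0.1,0],"angular":[0,0,-0.1208]},{"linear":[1.8,0.1,0],"angular":[0,0,-0.1208]},{"linear":[1.5,0,0],"angular":[0,0,0]},{"linear":[0,0,0],"angular":[0,0,0]},{"linear":[0,0,0],"angular":[0,0,0]}]'
python3 - <<'E'
from h import *
c=cam('wrist'); save(c,'w3.png'); np.savez('/tmp/w3',**c); P=cloud(c)
s=(P[...,2]>.236)&(P[...,2]<.256)&(P[...,0]>.66)&(P[...,0]<.72)&(abs(P[...,1]+.02)<.06)
q=P[s]; print(len(q),q.min(0).round(4),q.max(0).round(4),np.median(q,0).round(4))
c=cam('scene'); save(c,'s1.png')
E
```

```text
t: 9.8
tool_pos: [0.6182, -0.0264, 0.3113]
ee_rot: [-0.0, 0.571, 0.821, -0.0]
contact_force: [-0.2, -0.3, -0.0]
gripper_width: 0.0509
grip_force: 0.0
t: 10.3
tool_pos: [0.6866, -0.0233, 0.3106]
ee_rot: [-0.001, 0.707, 0.707, -0.001]
contact_force: [-0.1, -1.1, 0.6]
gripper_width: 0.0512
grip_force: 0.0
2814 [ 0.6842 -0.08    0.2419] [0.6941 0.04   0.2498] [ 0.6891 -0.0108  0.2473]
```

View pics/w3.png

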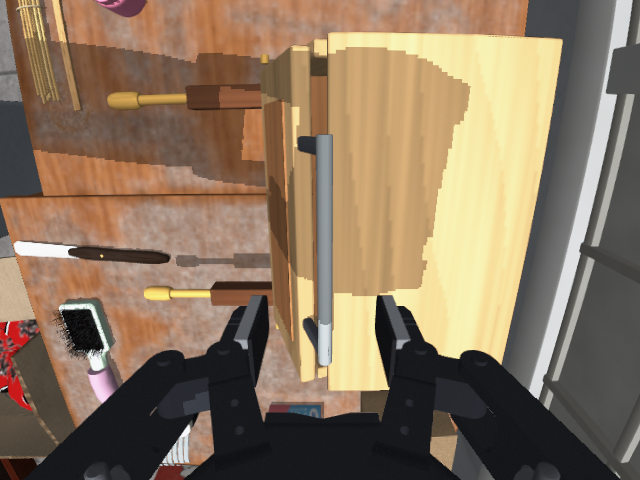

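The wrist view shows the rail at u≈324, between the open jaws (248–395), with its brackets at v≈145 and v≈340. The rail's centre is at x≈0.689, z≈0.243.

```bash
python3 -m crank '[{"linear":[0.2,0,-2],"angular":[0,0,0]},{"linear":[0,0,-2],"angular":[0,0,0]},{"linear":[0,0,-1.6],"angular":[0,0,0]},{"linear":[0,0,-1],"angular":[0,0,0]},{"linear":[0,0,-0.6],"angular":[0,0,0]},{"linear":[0,0,0],"angular":[0,0,0]}]'
python3 -m crank '[{"linear":[0,0,0],"angular":[0,0,0]},{"linear":[0,0,0],"angular":[0,0,0]},{"linear":[0,0,0],"angular":[0,0,0]},{"linear":[0,0,0],"angular":[0,0,0]},{"linear":[0,0,0],"angular":[0,0,0]},{"linear":[0,0,0],"angular":[0,0,0]},{"linear":[0,0,0],"angular":[0,0,0]}]' 0
python3 - <<'E'
from h import *
h=.6355
a=np.linspace(0,1.92,33); x=h+.154*np.sin(.35-a); z=.1+.154*np.cos(.35-a)
print(np.c_[np.diff(x),np.diff(z)].round(4)*100)
E
```

```text
t: 10.9
tool_pos: [0.688, -0.0223, 0.2392]
ee_rot: [-0.0, 0.707, 0.707, -0.0]
contact_force: [-1.1, -0.0, 0.4]
gripper_width: 0.0513
grip_force: 0.0
t: 11.48
tool_pos: [0.6883, -0.0222, 0.2409]
ee_rot: [0.0, 0.707, 0.707, 0.0]
contact_force: [-5.6, -0.1, 4.9]
gripper_width: 0.0077
grip_force: 58.5
[[-0.88  0.29]
 [-0.89  0.24]
 [-0.91  0.18]
 [-0.91  0.13]
 [-0.92  0.07]
 [-0.92  0.02]
 [-0.92 -0.04]
 [-0.92 -0.09]
 [-0.91 -0.15]
 [-0.9  -0.2 ]
 [-0.89 -0.26]
 [-0.87 -0.31]
 [-0.85 -0.36]
 [-0.83 -0.41]
 [-0.8  -0.46]
 [-0.77 -0.51]
 [-0.74 -0.55]
 [-0.71 -0.6 ]
 [-0.67 -0.64]
 [-0.63 -0.68]
 [-0.59 -0.71]
 [-0.54 -0.75]
 [-0.5  -0.78]
 [-0.45 -0.81]
 [-0.4  -0.83]
 [-0.35 -0.85]
 [-0.3  -0.87]
 [-0.25 -0.89]
 [-0.19 -0.9 ]
 [-0.14 -0.91]
 [-0.08 -0.92]
 [-0.03 -0.92]]
```

```bash
python3 -m crank '[{"linear":[-0.88,0,0.29],"angular":[0,0,0]},{"linear":[-0.89,0,0.24],"angular":[0,0,0]},{"linear":[-0.91,0,0.18],"angular":[0,0,0]},{"linear":[-0.91,0,0.13],"angular":[0,0,0]},{"linear":[-0.92,0,0.07],"angular":[0,0,0]},{"linear":[-0.92,0,0.02],"angular":[0,0,0]},{"linear":[-0.92,0,-0.04],"angular":[0,0,0]},{"linear":[-0.92,0,-0.09],"angular":[0,0,0]}]'
```

```text
t: 12.15
tool_pos: [0.6155, -0.0225, 0.2493]
ee_rot: [0.001, 0.707, 0.707, 0.001]
contact_force: [3.2, -3.2, 8.6]
gripper_width: 0.008
grip_force: 61.2
```

Forces are low; continuing the arc.

```bash
python3 -m crank '[{"linear":[-0.91,0,-0.15],"angular":[0,0,0]},{"linear":[-0.90,0,-0.20],"angular":[0,0,0]},{"linear":[-0.89,0,-0.26],"angular":[0,0,0]},{"linear":[-0.87,0,-0.31],"angular":[0,0,0]},{"linear":[-0.85,0,-0.36],"angular":[0,0,0]},{"linear":[-0.83,0,-0.41],"angular":[0,0,0]},{"linear":[-0.80,0,-0.46],"angular":[0,0,0]},{"linear":[-0.77,0,-0.51],"angular":[0,0,0]}]'
python3 -m crank '[{"linear":[-0.74,0,-0.55],"angular":[0,0,0]},{"linear":[-0.71,0,-0.60],"angular":[0,0,0]},{"linear":[-0.67,0,-0.64],"angular":[0,0,0]},{"linear":[-0.63,0,-0.68],"angular":[0,0,0]},{"linear":[0,0,0],"angular":[0,0,0]}]'
```

```text
t: 12.82
tool_pos: [0.5469, -0.0225, 0.2214]
ee_rot: [0.0, 0.707, 0.707, -0.0]
contact_force: [2.2, -4.8, 0.6]
gripper_width: 0.0079
grip_force: 62.3
t: 13.23
tool_pos: [0.5185, -0.0223, 0.1956]
ee_rot: [-0.001, 0.707, 0.707, -0.001]
contact_force: [-2.4, -2.8, 0.1]
gripper_width: 0.0078
grip_force: 62.4
```

```bash
python3 -m crank '[{"linear":[-0.59,0,-0.71],"angular":[0,0,0]},{"linear":[-0.54,0,-0.75],"angular":[0,0,0]},{"linear":[-0.50,0,-0.78],"angular":[0,0,0]},{"linear":[-0.45,0,-0.81],"angular":[0,0,0]},{"linear":[-0.40,0,-0.83],"angular":[0,0,0]},{"linear":[-0.35,0,-0.85],"angular":[0,0,0]},{"linear":[-0.30,0,-0.87],"angular":[0,0,0]}]'
python3 -m crank '[{"linear":[-0.25,0,-0.89],"angular":[0,0,0]},{"linear":[-0.19,0,-0.90],"angular":[0,0,0]},{"linear":[-0.14,0,-0.7],"angular":[0,0,0]},{"linear":[-0.08,0,-0.5],"angular":[0,0,0]},{"linear":[0,0,-0.4],"angular":[0,0,0]},{"linear":[0,0,0],"angular":[0,0,0]}]'
```

```text
t: 13.82
tool_pos: [0.4886, -0.0224, 0.1402]
ee_rot: [0.0, 0.707, 0.707, -0.0]
contact_force: [0.6, -5.8, 2.1]
gripper_width: 0.0082
grip_force: 64.8
t: 14.32
tool_pos: [0.482, -0.0223, 0.1059]
ee_rot: [-0.0, 0.707, 0.707, -0.0]
contact_force: [-3.0, -5.6, 1.1]
gripper_width: 0.0079
grip_force: 63.4
```

```bash
python3 -m crank '[{"linear":[-0.03,0,-0.3],"angular":[0,0,0]},{"linear":[0,0,-0.3],"angular":[0,0,0]},{"linear":[0,0,-0.2],"angular":[0,0,0]},{"linear":[0,0,0],"angular":[0,0,0]},{"linear":[0,0,0],"angular":[0,0,0]}]'
python3 -m crank '[{"linear":[0,0,-0.2],"angular":[0,0,0]},{"linear":[0,0,-0.1],"angular":[0,0,0]},{"linear":[0,0,0],"angular":[0,0,0]},{"linear":[0,0,0],"angular":[0,0,0]}]'
```

```text
t: 14.73
tool_pos: [0.4815, -0.0221, 0.0983]
ee_rot: [-0.001, 0.707, 0.707, -0.0]
contact_force: [-4.8, -3.1, -1.5]
gripper_width: 0.0076
grip_force: 64.4
t: 15.07
tool_pos: [0.4815, -0.0221, 0.0954]
ee_rot: [-0.001, 0.707, 0.707, -0.0]
contact_force: [-5.1, -2.8, -0.8]
gripper_width: 0.0077
grip_force: 64.4
```

```bash
python3 -m crank '[{"linear":[0,0,-0.15],"angular":[0,0,0]},{"linear":[0,0,-0.15],"angular":[0,0,0]},{"linear":[0,0,0],"angular":[0,0,0]},{"linear":[0,0,0],"angular":[0,0,0]}]'
python3 - <<'E'
from h import *
for n in('wrist','top'):
  c=cam(n);P=cloud(c)
  for x in(.5,.53,.58,.62):
    s=(abs(P[...,0]-x)<.008)&(abs(P[...,1]+.02)<.11)&(abs(P[...,2]-.11)<.04); q=P[s]; print(n,x,len(q),q[:,2].min().round(4) if len(q) else '',np.median(q[:,2]).round(4) if len(q) else '')
E
```

```text
t: 15.4
tool_pos: [0.4815, -0.0221, 0.0924]
ee_rot: [-0.0, 0.707, 0.707, -0.0]
contact_force: [-6.1, -3.7, -1.1]
gripper_width: 0.0078
grip_force: 64.4
wrist 0.5 5603 0.0773 0.1019
wrist 0.53 17762 0.0779 0.1043
wrist 0.58 14399 0.1024 0.1056
wrist 0.62 3848 0.1038 0.1055
top 0.5 19 0.0826 0.0866
top 0.53 74 0.0829 0.1062
top 0.58 424 0.0966 0.1078
top 0.62 457 0.0984 0.1075
```

```bash
python3 -m crank '[{"linear":[0,0,0],"angular":[0,0,0]},{"linear":[0,0,0],"angular":[0,0,0]},{"linear":[0,0,0],"angular":[0,0,0]},{"linear":[0,0,0],"angular":[0,0,0]}]' 35
python3 -m crank '[{"linear":[0,0,1],"angular":[0,0,0]},{"linear":[0,0,2],"angular":[0,0,0]},{"linear":[0,0,3],"angular":[0,0,0]},{"linear":[0,0,4],"angular":[0,0,0]},{"linear":[0,0,4],"angular":[0,0,0]},{"linear":[-2,2,4],"angular":[0,0,0]},{"linear":[-2,4,2],"angular":[0,0,0]},{"linear":[0,4,0],"angular":[0,0,0]},{"linear":[0,4,0],"angular":[0,0,0]},{"linear":[0,0,0],"angular":[0,0,0]}]'
python3 - <<'E'
from h import *
c=cam('top');save(c,'t2.png');P=cloud(c)
for x in(.49,.53,.55,.58,.62):
    s=(abs(P[...,0]-x)<.008)&(abs(P[...,1]+.02)<.11)&(P[...,2]>.07)&(P[...,2]<.15); q=P[s]; print(x,len(q),np.median(q[:,2]).round(4))
m=(P[...,2]>.09)&(P[...,2]<.125)&(c['pixels'].max(2)<70)&(abs(P[...,0]-.57)<.06)&(abs(P[...,1]+.02)<.07)
k=cv2.connectedComponentsWithStats(m.astype(np.uint8)); i=1+np.argmax(k[2][1:,4]); q=P[k[1]==i]; print('pad',len(q),((q.min(0)+q.max(0))/2).round(4),(q.max(0)-q.min(0)).round(4), np.median(q[:,2]))
print(onplane(c,k[3][i],.11))
w=P[248:276,215:246].reshape(-1,3); w=w[(w[:,2]>.05)&(w[:,2]<.065)]; print('red',((w.min(0)+w.max(0))/2).round(4),len(w))
cv2.imwrite('pics/t2c.png',cv2.resize(c['pixels'][130:310,190:400,::-1],None,fx=3,fy=3))
E
```

```text
t: 15.83
tool_pos: [0.4821, -0.0221, 0.0928]
ee_rot: [0.0, 0.707, 0.707, 0.0]
contact_force: [-0.0, -0.1, -0.1]
gripper_width: 0.0299
grip_force: 0.0
t: 16.67
tool_pos: [0.447, 0.1143, 0.2851]
ee_rot: [-0.0, 0.706, 0.709, 0.001]
contact_force: [0.9, -0.9, 0.8]
gripper_width: 0.0302
grip_force: 0.0
0.49 94 0.1011
0.53 377 0.1062
0.55 448 0.1072
0.58 447 0.1073
0.62 448 0.1075
pad 397 [ 0.5736 -0.0219  0.1101] [0.0592 0.0612 0.016 ] 0.10980526133540791
[[ 0.57365393 -0.02205249  0.11      ]]
red [0.5209 0.2922 0.0572] 138
```

View pics/t2c.png

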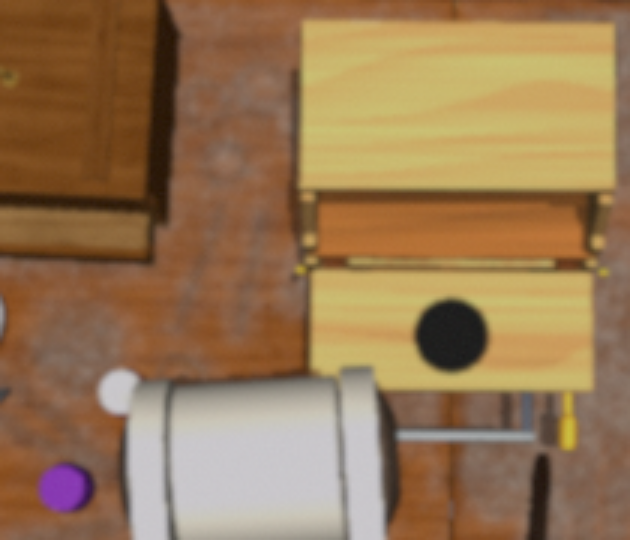

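The top view shows the flap level with the black pad at its centre, at world (0.574,−0.022). The red jar's cap is still at crop (120,390), partly covered by the arm.

```bash
python3 -m crank '[{"linear":[1.2,2.9,0],"angular":[0,0,0]},{"linear":[1.2,2.9,0],"angular":[0,0,0]},{"linear":[1.2,2.9,0],"angular":[0,0,0]},{"linear":[1.2,2.9,-1],"angular":[0,0,0]},{"linear":[1.2,2.9,-1],"angular":[0,0,0]},{"linear":[1.3,2.9,-1],"angular":[0,0,0]},{"linear":[0,0,0],"angular":[0,0,0]},{"linear":[0,0,0],"angular":[0,0,0]},{"linear":[0,0,0],"angular":[0,0,0]}]' 100
python3 - <<'E'
from h import *
c=cam('wrist');save(c,'w4.png');P=cloud(c)
s=(P[...,2]>.05)&(P[...,2]<.064)&(np.hypot(P[...,0]-.52,P[...,1]-.29)<.04)
q=P[s]; print('red',len(q),((q.min(0)+q.max(0))/2).round(4),(q.max(0)-q.min(0)).round(4))
E
```

```text
t: 17.47
tool_pos: [0.5211, 0.282, 0.254]
ee_rot: [0.0, 0.707, 0.707, -0.0]
contact_force: [0.7, 0.2, 0.9]
gripper_width: 0.0856
grip_force: 0.0
red 1435 [0.5211 0.2931 0.0538] [0.043  0.0424 0.007 ]
```

View pics/w4.png

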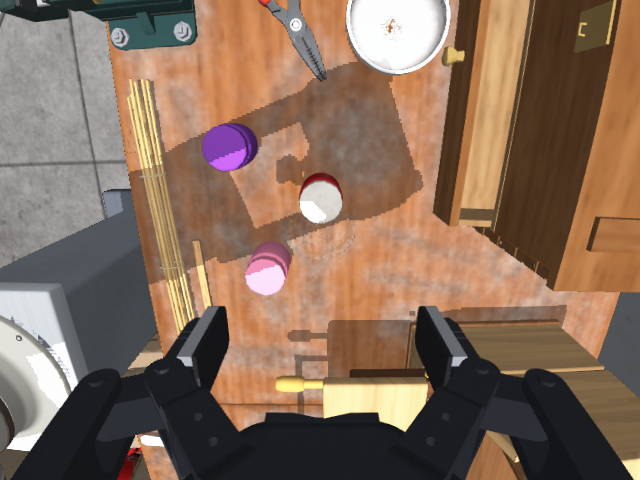

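The wrist view shows the red-banded jar at (321,198), centred between the fingers. The pink jar (267,268) and purple jar (230,148) are clear of the finger paths.

```bash
python3 -m crank '[{"linear":[0,0.5,-3],"angular":[0,0,0]},{"linear":[0,0.5,-3],"angular":[0,0,0]},{"linear":[0,0,-3],"angular":[0,0,0]},{"linear":[0,0,-3],"angular":[0,0,0]},{"linear":[0,0,-3],"angular":[0,0,0]},{"linear":[0,0,-3],"angular":[0,0,0]},{"linear":[0,0,-2.2],"angular":[0,0,0]},{"linear":[0,0,-1.4],"angular":[0,0,0]},{"linear":[0,0,-0.6],"angular":[0,0,0]},{"linear":[0,0,0],"angular":[0,0,0]}]'
python3 -m crank '[{"linear":[0,0,0],"angular":[0,0,0]},{"linear":[0,0,0],"angular":[0,0,0]},{"linear":[0,0,0],"angular":[0,0,0]},{"linear":[0,0,0],"angular":[0,0,0]},{"linear":[0,0,0],"angular":[0,0,0]},{"linear":[0,0,0],"angular":[0,0,0]}]' 0
```

```text
t: 18.35
tool_pos: [0.5207, 0.2919, 0.0313]
ee_rot: [-0.0, 0.708, 0.707, -0.0]
contact_force: [-0.0, -0.3, -0.1]
gripper_width: 0.0853
grip_force: 0.0
t: 18.85
tool_pos: [0.5215, 0.2931, 0.0333]
ee_rot: [0.0, 0.707, 0.707, 0.001]
contact_force: [-2.9, -1.6, 12.3]
gripper_width: 0.0432
grip_force: 60.5
```

```bash
python3 -m crank '[{"linear":[0,0,0.5],"angular":[0,0,0]},{"linear":[0,0,1.5],"angular":[0,0,0]},{"linear":[0,0,2.5],"angular":[0,0,0]},{"linear":[0,0,3],"angular":[0,0,0]},{"linear":[0,0,3],"angular":[0,0,0]},{"linear":[0,0,3],"angular":[0,0,0]},{"linear":[0,-0.5,2.5],"angular":[0,0,0]},{"linear":[0.3,-1.5,1.5],"angular":[0,0,0]},{"linear":[0.4,-2.5,0],"angular":[0,0,0]},{"linear":[0.4,-2.5,0],"angular":[0,0,0]}]'
python3 -m crank '[{"linear":[0.5,-2.5,0],"angular":[0,0,0]},{"linear":[0.5,-2.5,0],"angular":[0,0,0]},{"linear":[0.5,-2.5,0],"angular":[0,0,0]},{"linear":[0.5,-2.5,0],"angular":[0,0,0]},{"linear":[0.5,-2.5,0],"angular":[0,0,0]},{"linear":[0.5,-2.5,0],"angular":[0,0,0]},{"linear":[0.5,-2.5,0],"angular":[0,0,0]},{"linear":[0.5,-2.5,0],"angular":[0,0,0]},{"linear":[0.5,-2.5,0],"angular":[0,0,0]},{"linear":[0.2,-1.5,0],"angular":[0,0,0]}]'
python3 -m crank '[{"linear":[0,-0.5,0],"angular":[0,0,0]},{"linear":[0,0,0],"angular":[0,0,0]},{"linear":[0,0,0],"angular":[0,0,0]}]'
python3 - <<'E'
from h import *
c=cam('scene');cv2.imwrite('pics/s2.png',cv2.resize(c['pixels'][150:330,230:480,::-1],None,fx=3,fy=3))
E
```

```text
t: 19.68
tool_pos: [0.5321, 0.2226, 0.2084]
ee_rot: [0.001, 0.707, 0.707, 0.001]
contact_force: [0.4, -0.6, -1.3]
gripper_width: 0.0432
grip_force: 61.3
t: 20.52
tool_pos: [0.5791, -0.0194, 0.2071]
ee_rot: [0.0, 0.708, 0.707, -0.0]
contact_force: [-0.6, -0.2, -1.5]
gripper_width: 0.0431
grip_force: 61.3
t: 20.77
tool_pos: [0.5787, -0.0217, 0.2069]
ee_rot: [-0.0, 0.707, 0.707, 0.0]
contact_force: [-0.8, 0.5, -0.4]
gripper_width: 0.0436
grip_force: 61.3
```

View pics/s2.png

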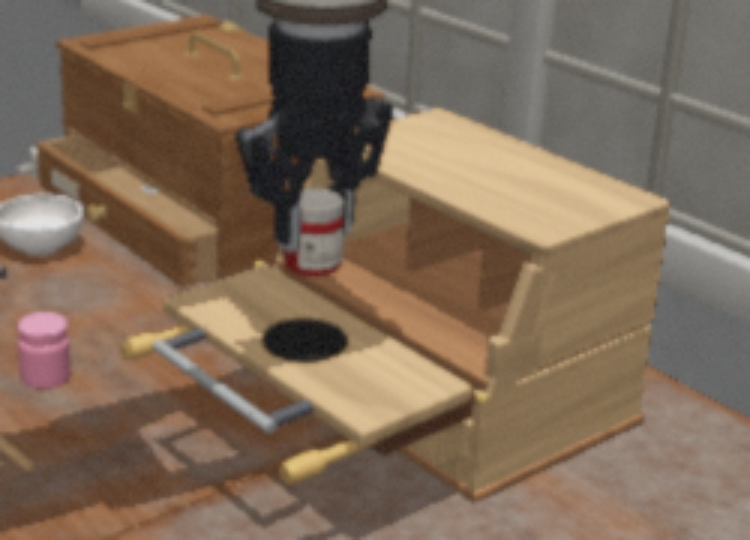

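The scene view shows the red jar upright in the gripper above the level flap, with the pad below it at crop (305,340).

```bash
python3 -m crank '[{"linear":[-0.3,0,-1.5],"angular":[0,0,0]},{"linear":[-0.2,0,-1.5],"angular":[0,0,0]},{"linear":[0,0,-1.3],"angular":[0,0,0]},{"linear":[0,0,-0.9],"angular":[0,0,0]},{"linear":[0,0,-0.5],"angular":[0,0,0]},{"linear":[0,0,0],"angular":[0,0,0]},{"linear":[0,0,0],"angular":[0,0,0]}]'
python3 -m crank '[{"linear":[0,0,-0.2],"angular":[0,0,0]},{"linear":[0,0,-0.2],"angular":[0,0,0]},{"linear":[0,0,-0.1],"angular":[0,0,0]},{"linear":[0,0,0],"angular":[0,0,0]},{"linear":[0,0,0],"angular":[0,0,0]}]'
```

```text
t: 21.4
tool_pos: [0.574, -0.0218, 0.1501]
ee_rot: [0.0, 0.707, 0.707, 0.0]
contact_force: [0.8, 0.6, -0.9]
gripper_width: 0.0428
grip_force: 61.3
t: 21.82
tool_pos: [0.5739, -0.0222, 0.1447]
ee_rot: [-0.0, 0.707, 0.707, 0.0]
contact_force: [-0.5, -0.5, -0.4]
gripper_width: 0.0433
grip_force: 61.3
```

```bash
python3 -m crank '[{"linear":[0,0,-0.1],"angular":[0,0,0]},{"linear":[0,0,-0.1],"angular":[0,0,0]},{"linear":[0,0,0],"angular":[0,0,0]},{"linear":[0,0,0],"angular":[0,0,0]}]'
python3 -m crank '[{"linear":[0,0,-0.1],"angular":[0,0,0]},{"linear":[0,0,-0.1],"angular":[0,0,0]},{"linear":[0,0,0],"angular":[0,0,0]},{"linear":[0,0,0],"angular":[0,0,0]}]'
```

```text
t: 22.15
tool_pos: [0.574, -0.0221, 0.1427]
ee_rot: [0.0, 0.707, 0.707, 0.0]
contact_force: [-0.9, -0.2, 1.5]
gripper_width: 0.043
grip_force: 61.4
t: 22.48
tool_pos: [0.574, -0.0222, 0.1425]
ee_rot: [0.001, 0.707, 0.707, 0.0]
contact_force: [-9.8, -0.0, 22.0]
gripper_width: 0.0433
grip_force: 63.5
```

Contact is made; I ease off slightly, release and retreat.

```bash
python3 -m crank '[{"linear":[0,0,0.1],"angular":[0,0,0]},{"linear":[0,0,0.1],"angular":[0,0,0]},{"linear":[0,0,0],"angular":[0,0,0]}]'
python3 -m crank '[{"linear":[0,0,0],"angular":[0,0,0]},{"linear":[0,0,0],"angular":[0,0,0]},{"linear":[0,0,0],"angular":[0,0,0]},{"linear":[0,0,0],"angular":[0,0,0]},{"linear":[0,0,0],"angular":[0,0,0]},{"linear":[0,0,1],"angular":[0,0,0]},{"linear":[0,0,2],"angular":[0,0,0]},{"linear":[0,0,3],"angular":[0,0,0]},{"linear":[0,0,4],"angular":[0,0,0]},{"linear":[0,0,4],"angular":[0,0,0]}]' 90
python3 -m crank '[{"linear":[0,2,3],"angular":[0,0,0]},{"linear":[0,4,0],"angular":[0,0,0]},{"linear":[0,4,0],"angular":[0,0,0]},{"linear":[0,4,0],"angular":[0,0,0]},{"linear":[0,4,0],"angular":[0,0,0]},{"linear":[0,4,0],"angular":[0,0,0]},{"linear":[0,4,0],"angular":[0,0,0]},{"linear":[0,0,0],"angular":[0,0,0]},{"linear":[0,0,0],"angular":[0,0,0]}]'
python3 - <<'E'
from h import *
c=cam('top');P=cloud(c)
s=(P[...,2]>.155)&(P[...,2]<.18)&(np.hypot(P[...,0]-.574,P[...,1]+.022)<.045);q=P[s]
print('cap',len(q),((q.min(0)+q.max(0))/2).round(4),q.mean(0).round(4),(q.max(0)-q.min(0)).round(3))
for x in(.55,.58,.62):
    s=(abs(P[...,0]-x)<.008)&(abs(P[...,1]+.02)<.11)&(abs(P[...,1]+.02)>.05)&(P[...,2]>.07)&(P[...,2]<.15); print(x,np.median(P[s][:,2]).round(4))
c=cam('scene');cv2.imwrite('pics/s3.png',cv2.resize(c['pixels'][150:330,230:480,::-1],None,fx=3,fy=3))
E
```

```text
t: 22.73
tool_pos: [0.5739, -0.0221, 0.1427]
ee_rot: [0.0, 0.707, 0.707, 0.0]
contact_force: [-0.2, 0.8, 2.8]
gripper_width: 0.0433
grip_force: 61.7
t: 23.57
tool_pos: [0.5733, -0.022, 0.2846]
ee_rot: [-0.0, 0.707, 0.707, -0.0]
contact_force: [1.4, -0.3, 0.7]
gripper_width: 0.0769
grip_force: 0.0
t: 24.32
tool_pos: [0.5734, 0.2398, 0.313]
ee_rot: [-0.0, 0.706, 0.708, -0.0]
contact_force: [0.1, 0.9, -0.4]
gripper_width: 0.077
grip_force: 0.0
cap 208 [ 0.5726 -0.0234  0.1643] [ 0.573  -0.0237  0.1657] [0.043 0.04  0.017]
0.55 0.106
0.58 0.107
0.62 0.1073
```

View pics/s3.png

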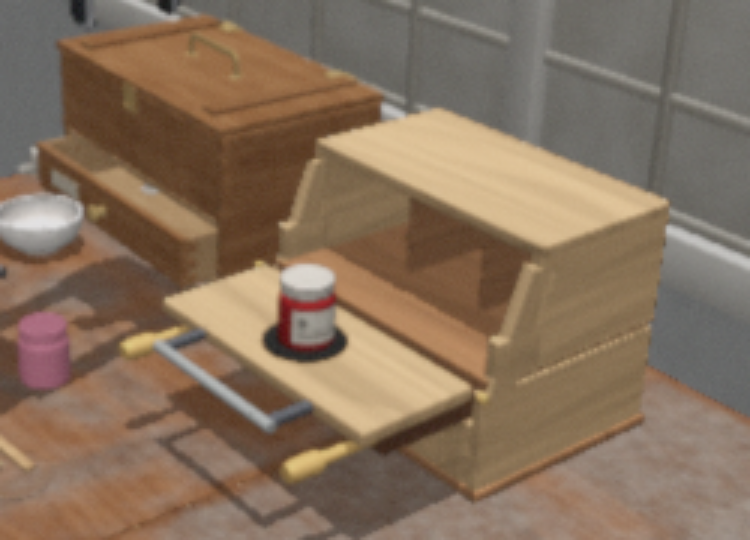

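The view shows the jar upright in the middle of the pad (crop 305,310), the flap level, both supports out and the gripper clear.

```bash
python3 -c "
from workcell import order
print(order.hand_in())"
```

```text
the job is handed in; nothing more can be done
None
```

I handed the job in at about 24 s of the 72 s allowed: both supports are out to their stops, the flap was lowered gently and lies level on them, and the red jar stands upright about 2 mm from the pad's centre; no verdict was returned.

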